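# Open the jar mixer's hold-down arm and keep it up

### The job

The jar in the mixer is done. Push the mixer's sprung trip plunger fully down so that the interlock pin drops, then pull the latch tab on the nose of the hold-down arm sideways, away from the plunger's side, against its spring, and lift the arm's nose off its ball post. Finish while holding the arm still, its nose at least 6 cm above where it rested, so that a colleague can take the jar out, and leave the jar and the other things on the bench and mixer where they stand.

Things in the scene. Friction and masses are not known exactly. Their poses are not given: they have to be found in the camera images.
- mixer: Jar mixer: white housing 300 mm deep (x), 270 wide (y -150 to +120), deck 50 mm above bench, fixed. Origin on the bench under the jar's pad; x points from the arm's nose to its hinge (away from the robot at yaw 0), y is the latch's pull direction, z up. Hinge axis (along y) at x 115, z 120; ball post x -90, y 0 (28 mm ball, flange under it hooked by the latch bolt); plunger x -80, y -115; pin x -90, y 43.
- plunger_top (a point): Centre of the top face of the trip plunger: a grey round cap 32 mm across and 10 mm thick, 110 mm above the bench, on a white column 50 mm square whose top is 86 mm above the bench. Pushed straight down.
- plunger (a joint): Stroke of the trip plunger in m: 0 up, 0.012 fully down at a hard stop. It springs back. Takes 1.5 N at first, about 4.5 N at the end, and some 2 N more while it pushes the interlock pin down (the last 11 mm).
- interlock_pin (a point): Centre of the top of the interlock pin, a steel pin 10 mm thick that stands 13 mm out of a small aluminium guide block beside the latch's leg (top 85 mm above the bench), and blocks the latch until it has dropped.
- interlock (a joint): How far the interlock pin has dropped, in m: 0 up (latch blocked), free from about 0.008, 0.011 fully down. The plunger pushes it down; it stays down.
- latch_tab (a point): Grip point of the latch tab: upright steel plate 12 mm thick (mixer y), 26 long (mixer x), rising 45 mm from the latch plate on top of the arm's nose. Point on its middle plane, 28 mm above that plate, 16 below the tab's top, 167 above the bench when down. The latch rides on the arm: pinch the tab across its thickness, pull it sideways and lift the arm by it. Axes as the arm's.
- latch (a joint): How far the latch is pulled sideways (mixer +y, away from the plunger), in m: 0 sprung home, bolt under the ball post's flange; the bolt is clear of the flange from 0.010; 0.014 at its stop. Spring 3 N at home, 9 N at the stop; springs back when let go.
- hold_arm: Hold-down arm: aluminium bar 32 mm wide, 14 thick, level when down, steel coupler head at its nose; about 0.6 kg with the latch. Origin on its hinge axis; x as mixer x when down (nose at x -205 mm), y is the hinge axis. Swings up about +y, to 1.0 rad at most; falls back when let go (some 4 N needed at the nose).
- nose (a point): Centre of the underside of the coupler head at the arm's nose (head 44 x 36 x 22 mm), 205 mm from the hinge axis, 111 mm above the bench when the arm is down.
- jar: White screw-capped jar, 52 mm across, 52 mm high, standing loose on the mixer's pad under the arm. Origin at the centre of its underside. Leave alone.
- small_jar: White screw-capped jar, 40 mm across, 40 mm high, loose on the mixer's deck. Origin at the centre of its underside. Leave alone.
- weight: Steel knobbed weight, 26 mm across, 36 mm high, loose on the mixer's deck. Origin at the centre of its underside. Leave alone.
- amber_bottle: Amber bottle, 72 mm across, 130 mm high, on the bench. Origin at the centre of its underside. Leave alone.
- mortar: White bowl, 100 mm across, 60 mm high, on the bench. Origin at the centre of its underside. Leave alone.
- ointment_tub: White tub, 72 mm across, 75 mm high, on the bench. Origin at the centre of its underside. Leave alone.
- spatula: Spatula 200 mm long lying on the bench along its x, origin under its middle. Leave alone.

How it is judged:
On the way, in this order (a step that is already met when the one before it is completed fails the run):
1. the plunger is pushed fully down (value of joint plunger above 0.0105 m), for 0.05 s.
2. the interlock pin has dropped and the latch is pulled clear of the ball post's flange (value of joint interlock above 0.007 m and value of joint latch above 0.0085 m), for 0.05 s.
At the end, for the whole second after the job is handed in: The arm's nose is at least 55 mm above its rest height (its underside over 166 mm above the bench), the fingers hold it (contact force over 1 N) and it is still (under 0.15 rad/s); nothing else carries it, the interlock pin is down, and the jar stands upright within 30 mm of where it stood (height (world z) of nose above 0.166 m and contact force between hold_arm and the fingers above 1 N and angular speed of hold_arm below 0.15 rad/s and contact force between hold_arm and jar below 0.3 N and value of joint interlock above 0.007 m and angle between jar's own z axis and vertical below 0.1 rad and distance of jar from where it was at the start of the episode below 0.03 m); the arm keeps its last pose, push and grip.
It fails at once if the jar under the arm is shifted by more than 30 mm or tipped (distance of jar from where it was at the start of the episode above 0.03 m or angle between jar's own z axis and vertical above 0.5 rad).
It fails at once if the small jar or the weight on the deck is shifted by more than 30 mm or tipped (distance of any of small_jar, weight from where it was at the start of the episode above 0.03 m or angle between any of small_jar, weight's own z axis and vertical above 0.5 rad).
It fails at once if a thing on the bench is shifted by more than 30 mm or tipped (distance of any of amber_bottle, mortar, ointment_tub, spatula from where it was at the start of the episode above 0.03 m or angle between any of amber_bottle, mortar, ointment_tub's own z axis and vertical above 0.5 rad).
It also fails if it takes over 42 s, if anything falls off the work surface, if the arm or the gripper's body presses on something with over 40 N, if the wrist force passes 120 N, or if a joint passes its speed limit or range.

### The arm

A 6-joint arm with a two-finger parallel gripper is mounted at the origin on the work surface. World frame = base frame: x ahead of the robot, y to its left, z up, the work surface at z = 0. Lengths are in m, angles in rad, forces in N, time in s.
With the tool pointing down it reaches from about 0.4 to 0.825 m from the base axis. Payload 7 kg.
Tool frame: the origin (TCP) lies midway between the tips of the shut fingers; the grasp point (between the pads) lies 19 mm behind it; z points along the fingers, x is the direction in which the jaws open and shut, and the axes are right-handed (so a half turn about z gives the same grasp; the last joint's range is limited). The gripper opens to 88 mm and grips with 3 to 60 N. Pads are 19 mm wide; open, the fingers measure 130 mm over their backs; the gripper's body (78 mm by 193 mm) begins 47 mm behind the grasp point.
Start: joints at [1.612, 0.359, 0.012, 0, -1.224, -0.288], TCP at [0.165, 0.655, 0.227] pointing down, gripper open.
Joint ranges: [-3.07, 3.07], [-1.43, 2.12], [-1.02, 1.25], [-3.03, 1.67], [-3.05, -0], [-3.03, 3.03]. Speed limits (rad/s): [2.39, 2.39, 3.01, 3.14, 3.14, 3.14].

### API

Orientations are given as [roll, pitch, yaw] about the fixed x, y, z axes, in that order (R = Rz(yaw) Ry(pitch) Rx(roll)).
In Python, from station import arm, viewer, ticket gives the robot as it stands. The module is installed in compiled form; this text tells all that it offers.
- The arm moves only by the tool step_arm, never from a script. Its argument "targets" is a list of rows, each a list of 3 entries, a list of its own where there are three numbers: the shift along the tool's x, y, z in m, then the turn, a rotation vector about the tool's x, y, z in degrees, then the opening, from -1 (shut) to 1 (fully open), so that 0 is half open. A call has exactly 8 rows; each row shifts and turns the commanded pose from where the row before left it, along the tool's axes as they then stand; what a row does not reach is not made up. A row lasts 1/10 s, in which the tool goes at most 50 mm and 8.59 degrees, less where a joint would pass 70% of its speed; a pose out of reach is approached as far as the arm can. A call is refused whole if a number of a shift passes 0.05 or a number of a turn 8.59, either way. A call with a gripper value outside its range is refused whole. The fingers move at their own pace and stop on an object; "grip_force" is the grip in N (left out, the last holds). Time passes only in rows, so rows that do not move let the fingers close, or fill a call up. It gives the time, the measured TCP pose, the force and the opening at its end, in the units of the state.
- arm.get_state(): the state, without advancing time (a new reading comes with each control period).
- viewer.grab_frame(name): name is "side" or "top" or "wrist"; returns (picture, depth): 384x512x3 uint8, red, green, blue; 384x512 float32, m along the optical axis (not along the pixel's ray), 0 where there is no reading.
- viewer.calibration(name): a dict with "fov_y" (degrees; the focal length in pixels is half the picture's height over the tangent of half this angle, whatever the lens; pixels are square), "cx", "cy" (the principal point, pixels), "world_to_cam" (4x4, takes a point from world to camera coordinates); the wrist camera has in their place "tool_from_camera" (4x4, takes a point from camera to tool coordinates, whose origin is the TCP and whose axes are the tool frame's). Camera axes: x right, y up, looking along -z (the intrinsics and any distortion apply to the point x, -y, -z); pixel columns grow to the right and rows downward; lengths in m; the calibration is good to about 2 mm. A picture is of the moment at which its call begins: read the wrist's pose just before it. calibration takes no time and is no camera call.
- ticket.job_done(): hands the job in, once; it reports no verdict.
The state is a dict: "t": time; "q": joint angles; "qd": joint speeds; "joint_efforts": joint torques, N m; "eef_pos": TCP position; "ee_rot": TCP orientation; "force": force on the tool from outside, world axes, zero at the start; "moment": the same for the moment, N m; "width": finger opening in m.
Only numpy, scipy, OpenCV 4.12 (cv2) and the standard library are available. Lean on these libraries where they do the work, as an engineer would, in place of code of your own. Each camera call takes 0.05 s, during which the arm holds its last target.

## Working session

There is one attempt and no reset: what is moved stays moved. The work goes in short steps, Python scripts to look and compute and a tool call to move; the robot and the scene stay as the last step left them, time stands still between calls to the robot, and variables do not carry over. Pictures are saved under pics/ and viewed, and the job is handed in when it is done.

Besides the shell and the picture viewer there is one more tool, called after "Call:" as a command line: name --argument value ..., lists and objects as JSON in quotes. step_arm: Moves the arm, as the interface text tells. Its arguments: {"type":"object","properties":{"targets":{"type":"array"},"grip_force":{"type":"number"}},"required":["targets"]}

```bash
mkdir -p pics
cat > h.py <<'E'
import numpy as np,cv2
from station import arm,viewer,ticket
from scipy.spatial.transform import Rotation as R
def K(c):
    f=192/np.tan(np.radians(c['fov_y'])/2); return f
E
python3 - <<'E'
from h import *
s=arm.get_state(); print(s)
for n in ['side','top','wrist']:
    im,d=viewer.grab_frame(n); c=viewer.calibration(n); print(n,c)
    cv2.imwrite(f'pics/{n}0.png',im[:,:,::-1]); np.save(f'{n}0.npy',d)
E
```

```text
{'t': 0.0, 'q': array([ 1.61209020e+00,  3.59351854e-01,  1.10428894e-02, -3.14753414e-04,
       -1.22408249e+00, -2.88103393e-01]), 'qd': array([ 0.00039587, -0.00049934, -0.00062988, -0.00102578, -0.00026798,
       -0.00066619]), 'joint_efforts': array([ 1.60283129e-03, -5.82723749e+01,  2.93043405e+01,  6.99700847e+00,
        7.07450919e-03, -1.53832971e-04]), 'eef_pos': array([0.16482748, 0.65406297, 0.22564476]), 'ee_rot': array([-3.14142308e+00, -1.61345891e-03, -1.81771318e+00]), 'force': array([-0.13879602,  0.9173207 ,  0.38024068]), 'moment': array([-0.03668293,  0.01770831, -0.01817422]), 'width': 0.08757649431682928}
side {'fov_y': 53.260324656536675, 'cx': 259.8881411038208, 'cy': 193.39382715646823, 'world_to_cam': array([[-0.86558962, -0.50046127, -0.01712107,  0.50311683],
       [ 0.3608099 , -0.64702983,  0.67169086, -0.28103244],
       [-0.34723311,  0.57523118,  0.74063368, -0.96985106],
       [ 0.        ,  0.        ,  0.        ,  1.        ]])}
top {'fov_y': 56.03384950962578, 'cx': 256.19466430080024, 'cy': 191.19655314587675, 'world_to_cam': array([[ 0.01541118, -0.99952228,  0.02679005,  0.00140706],
       [ 0.99497067,  0.01798214,  0.09853942, -0.59284419],
       [-0.09897408,  0.02513671,  0.99477247, -1.09094943],
       [ 0.        ,  0.        ,  0.        ,  1.        ]])}
wrist {'fov_y': 70.7546751736987, 'cx': 255.24901551519716, 'cy': 194.2964786234484, 'tool_from_camera': array([[ 9.99998648e-01, -8.89371204e-04,  1.38290328e-03,
        -3.72014136e-04],
       [-4.21618698e-04, -9.51660434e-01, -3.07151819e-01,
        -8.33438747e-02],
       [ 1.58922632e-03,  3.07150820e-01, -9.51659523e-01,
        -1.58339286e-01],
       [ 0.00000000e+00,  0.00000000e+00,  0.00000000e+00,
         1.00000000e+00]])}
```

View pics/side0.png

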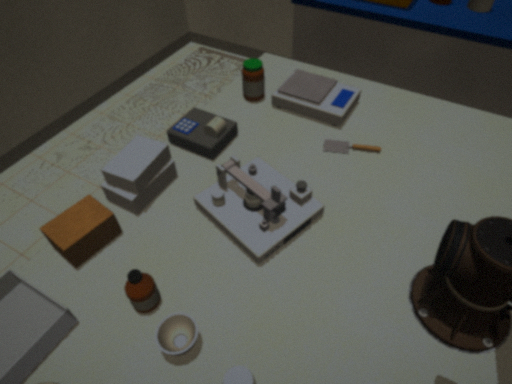

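View pics/top0.png

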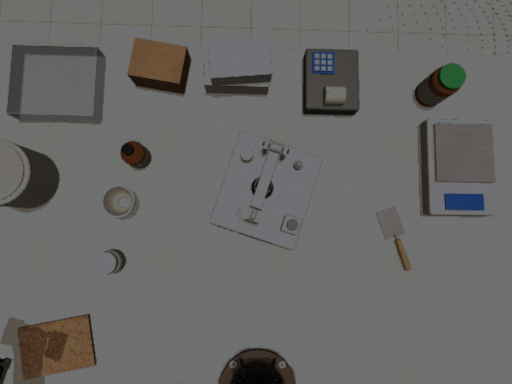

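View pics/wrist0.png

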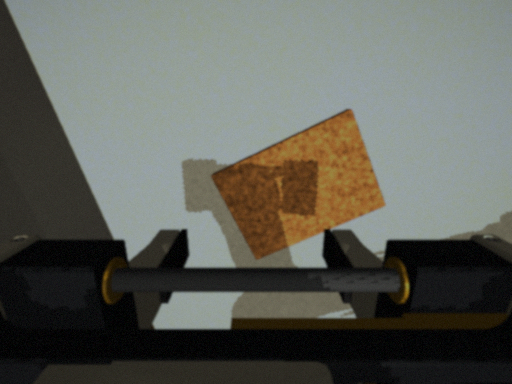

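```bash
cat >> h.py <<'E'
def ray(n,u,v,c=None):
    c=c or viewer.calibration(n); f=K(c)
    d=np.array([(u-c['cx'])/f,-(v-c['cy'])/f,-1.0]); W=c['world_to_cam']; Rm=W[:3,:3]
    o=-Rm.T@W[:3,3]; return o,Rm.T@d
def onz(n,u,v,z):
    o,d=ray(n,u,v); return o+d*(z-o[2])/d[2]
def proj(n,p):
    c=viewer.calibration(n); f=K(c); q=c['world_to_cam'][:3,:3]@np.array(p)+c['world_to_cam'][:3,3]
    return np.array([c['cx']+f*q[0]/-q[2], c['cy']-f*q[1]/-q[2]])
E
python3 - <<'E'
import cv2
a=cv2.imread('pics/top0.png')[120:260,200:340]; cv2.imwrite('pics/topz.png',cv2.convertScaleAbs(cv2.resize(a,None,fx=4.2,fy=4.2,interpolation=3),alpha=1.5))
a=cv2.imread('pics/side0.png')[145:265,180:340]; cv2.imwrite('pics/sidez.png',cv2.convertScaleAbs(cv2.resize(a,None,fx=4.8,fy=4.8,interpolation=3),alpha=1.5))
E
```

```text
(no output)
```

View pics/topz.png

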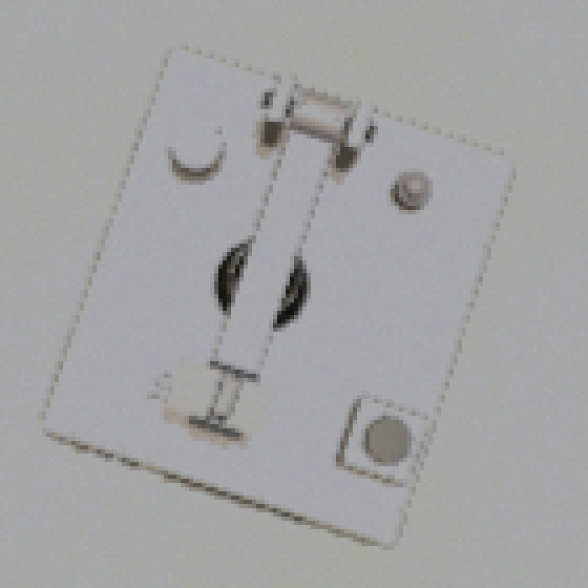

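View pics/sidez.png

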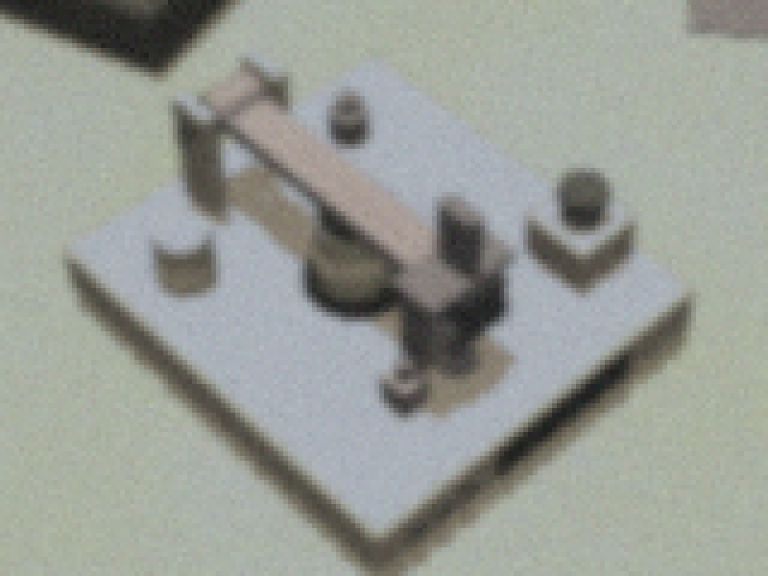

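Run:
```python
from h import *
T=lambda x,y:((x+.5)/4.2-.5+200,(y+.5)/4.2-.5+120)
S=lambda x,y:((x+.5)/4.8-.5+180,(y+.5)/4.8-.5+145)
cs=[(172,45),(517,158),(397,548),(43,432)]
W=np.array([onz('top',*T(*c),.05) for c in cs])[:,:2]
M=np.array([[.15,.12],[.15,-.15],[-.15,-.15],[-.15,.12]]) # guess x centred
a=W-W.mean(0);b=M-M.mean(0)
yaw=np.arctan2((b[:,0]*a[:,1]-b[:,1]*a[:,0]).sum(),(a*b).sum())
print(W,np.degrees(yaw),[np.linalg.norm(W[i]-W[(i+1)%4]) for i in range(4)])
p=onz('top',*T(387,440),.11);print('plunger',p, onz('side',*S(583,182),.11))
c,s=np.cos(yaw),np.sin(yaw);Rm=np.array([[c,-s],[s,c]])
o=p[:2]-Rm@[-.08,-.115]; print('origin from plunger',o)
print('origin from corners',W.mean(0)-Rm@[0,-.015],'centre x off', Rm.T@(W.mean(0)-o))
for nm,q in dict(plunger=[-.08,-.115,.11],tab=[-.09,0,.183],pin=[-.09,.043,.085],nose=[-.09,0,.111],h=[.115,0,.12]).items():
    w=np.r_[o+Rm@q[:2],q[2]]; t=proj('top',w);u=proj('side',w)
    print(nm,w.round(4),(t-[199.5,119.5])*4.2-.5,(u-[179.5,144.5])*4.8-.5)
```

```text
[[ 0.77905886  0.06313354]
 [ 0.69985289 -0.19216167]
 [ 0.41480735 -0.10500566]
 [ 0.4935384   0.14991997]] -17.063841138541 [np.float64(0.267299884993806), np.float64(0.29807236291014094), np.float64(0.26680639661009165), np.float64(0.2984188581729109)]
plunger [ 0.49114838 -0.08988013  0.11      ] [ 0.49460399 -0.09321652  0.11      ]
origin from plunger [ 0.60137192 -0.00341758]
origin from corners [ 0.60121593 -0.00668878] centre x off [ 0.00081077 -0.01817297]
plunger [ 0.4911 -0.0899  0.11  ] [387. 440.] [585.74184691 187.48929458]
tab [0.5153 0.023  0.183 ] [223.82729241 398.02855446] [463.30841064 210.39263537]
pin [0.528  0.0641 0.085 ] [162.70693501 383.81135263] [407.33662279 364.9216366 ]
nose [0.5153 0.023  0.111 ] [221.94982698 401.69130523] [461.51340562 295.98260416]
h [ 0.7113 -0.0372  0.12  ] [314.24235122 117.46063508] [231.778442   105.83682322]
```

Call:
step_arm --targets '[[[0.02,-0.015,-0.004],[0,0,0],-1],[[0.035,-0.027,-0.004],[0,0,0],-1],[[0.035,-0.027,-0.004],[0,0,0],-1],[[0.035,-0.027,-0.004],[0,0,0],-1],[[0.035,-0.027,-0.004],[0,0,0],-1],[[0.035,-0.027,-0.004],[0,0,0],-1],[[0.035,-0.027,-0.004],[0,0,0],-1],[[0.035,-0.027,-0.004],[0,0,0],-1]]'

```text
t: 0.95
eef_pos: [0.2983, 0.3459, 0.2587]
ee_rot: [3.142, 0.0, -1.817]
force: [1.5, -0.3, 1.1]
width: 0.0293
```

Call:
step_arm --targets '[[[0.035,-0.027,0],[0,0,0],-1],[[0.035,-0.027,0],[0,0,0],-1],[[0.035,-0.027,0],[0,0,0],-1],[[0.035,-0.027,0],[0,0,0],-1],[[0.035,-0.027,0],[0,0,0],-1],[[0.035,-0.027,0],[0,0,0],-1],[[0.035,-0.027,0],[0,0,0],-1],[[0.035,-0.027,0],[0,0,0],-1]]'

```text
t: 1.75
eef_pos: [0.4393, 0.0216, 0.2588]
ee_rot: [-3.141, 0.001, -1.817]
force: [0.5, 0.7, 0.4]
width: 0.0006
```

Call:
step_arm --targets '[[[0.032,-0.027,0],[0,0,0],-1],[[0.032,-0.027,0],[0,0,0],-1],[[0.032,-0.027,0],[0,0,0],-1],[[0,0,0],[0,0,8.5],-1],[[0,0,0],[0,0,8.5],-1],[[0,0,0],[0,0,8.5],-1],[[0,0,0],[0,0,8.5],-1],[[0,0,0],[0,0,8.5],-1]]'

```text
t: 2.55
eef_pos: [0.4939, -0.0896, 0.2583]
ee_rot: [3.141, -0.0, -2.566]
force: [-0.6, 0.4, 0.3]
width: 0.0004
```

Call:
step_arm --targets '[[[0,0,0],[0,0,8.5],-1],[[0,0,0],[0,0,8.5],-1],[[0,0,0],[0,0,8.5],-1],[[0,0,0],[0,0,8.5],-1],[[0,0,0],[0,0,8.5],-1],[[0,0,0],[0,0,7.5],-1],[[0,0,0],[0,0,0],-1],[[0,0,0],[0,0,0],-1]]'

```text
t: 3.35
eef_pos: [0.494, -0.0894, 0.2585]
ee_rot: [-3.142, -0.0, 2.855]
force: [0.0, 0.0, -0.2]
width: 0.0005
```

Run:
```python
from h import *
s=arm.get_state(); print(s['eef_pos'],s['ee_rot'],s['q'],s['force'])
im,d=viewer.grab_frame('wrist'); np.savez('w1.npz',p=s['eef_pos'],r=s['ee_rot'],d=d,im=im)
cv2.imwrite('pics/w1.png',cv2.convertScaleAbs(im[:,:,::-1],alpha=1.5))
```

```text
[ 0.49402956 -0.08944977  0.25846632] [-3.14153863e+00 -1.90083255e-04  2.85505653e+00] [ 2.12829287e-01  5.00769506e-02 -3.09498619e-01 -4.65693314e-05
 -1.21141350e+00 -4.99349026e-01] [ 0.01885813  0.01855666 -0.16241593]
```

View pics/w1.png

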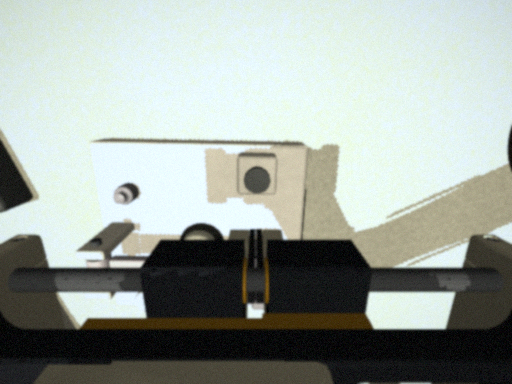

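```bash
cat >> h.py <<'E'
def wray(u,v,p,r):
    c=viewer.calibration('wrist');f=K(c);T=c['tool_from_camera'];Rt=R.from_euler('xyz',r).as_matrix()
    d=np.array([(u-c['cx'])/f,-(v-c['cy'])/f,-1.0])
    return p+Rt@T[:3,3],Rt@T[:3,:3]@d
def wonz(u,v,z,p,r):
    o,d=wray(u,v,p,r); return o+d*(z-o[2])/d[2]
E
python3 - <<'E'
from h import *
w=np.load('w1.npz'); g=w['im'][140:230,200:320].mean(2); 
m=((g<60)).astype('uint8'); n,l,st,ce=cv2.connectedComponentsWithStats(m)
for i in range(1,n):
  if 150<st[i,4]<2000:
    u,v=ce[i]+[200,140]; print(st[i],u,v,wonz(u,v,.11,w['p'],w['r']), w['d'][int(v),int(u)])
for u,v in [(96,140),(306,144)]: print(wonz(u,v,.05,w['p'],w['r']))
E
```

```text
[ 45  27  24  26 485] 256.48247422680413 179.42680412371135 [ 0.49159146 -0.09095987  0.11      ] 0.31507304
[ 0.68646841 -0.18861436  0.05      ]
[ 0.41803123 -0.10408264  0.05      ]
```

Call:
step_arm --targets '[[[0.0016,-0.0016,0.02],[0,0,0],-1],[[0,0,0.03],[0,0,0],-1],[[0,0,0.03],[0,0,0],-1],[[0,0,0.03],[0,0,0],-1],[[0,0,0.02],[0,0,0],-1],[[0,0,0.01],[0,0,0],-1],[[0,0,0.004],[0,0,0],-1],[[0,0,0],[0,0,0],-1]]'

```text
t: 4.2
eef_pos: [0.4924, -0.0905, 0.1148]
ee_rot: [-3.141, 0.0, 2.852]
force: [-0.2, 0.8, 0.2]
width: 0.0005
```

Call:
step_arm --targets '[[[0,0,0.002],[0,0,0],-1],[[0,0,0.002],[0,0,0],-1],[[0,0,0.003],[0,0,0],-1],[[0,0,0.003],[0,0,0],-1],[[0,0,0.003],[0,0,0],-1],[[0,0,0.003],[0,0,0],-1],[[0,0,0.001],[0,0,0],-1],[[0,0,0],[0,0,0],-1]]'

```text
t: 5.0
eef_pos: [0.4928, -0.0905, 0.0982]
ee_rot: [3.141, 0.001, 2.852]
force: [-1.3, 0.9, 9.7]
width: 0.0005
```

Call:
step_arm --targets '[[[0,0,0.001],[0,0,0],-1],[[0,0,0.001],[0,0,0],-1],[[0,0,0.001],[0,0,0],-1],[[0,0,0],[0,0,0],-1],[[0,0,0],[0,0,0],-1],[[0,0,0],[0,0,0],-1],[[0,0,0],[0,0,0],-1],[[0,0,0],[0,0,0],-1]]'

```text
t: 5.8
eef_pos: [0.4933, -0.0906, 0.0978]
ee_rot: [3.141, 0.003, 2.853]
force: [-10.1, 4.0, 34.2]
width: 0.0002
```

Call:
step_arm --targets '[[[0,0,-0.01],[0,0,0],-1],[[0,0,-0.03],[0,0,0],-1],[[0,0,-0.04],[0,0,0],-1],[[0,0,-0.04],[0,0,0],-1],[[0,0,-0.035],[0,0,0],-1],[[0.02,0.038,0],[0,0,0],-1],[[0.02,0.038,0],[0,0,0],-1],[[0.02,0.038,0],[0,0,0],-1]]'

```text
t: 6.6
eef_pos: [0.4664, 0.0368, 0.2492]
ee_rot: [3.142, -0.001, 2.849]
force: [1.0, -0.3, 1.1]
width: 0.0002
```

Call:
step_arm --targets '[[[0,0,0],[0,0,-8.5],0.0],[[0,0,0],[0,0,-8.5],0.0],[[0,0,0],[0,0,-8.5],0.0],[[0,0,0],[0,0,-8.5],0.0],[[0,0,0],[0,0,-8.5],0.0],[[0,0,0],[0,0,-8.5],0.0],[[0,0,0],[0,0,-8.5],0.0],[[0,0,0],[0,0,-8.5],0.0]]'

```text
t: 7.4
eef_pos: [0.4668, 0.0358, 0.2488]
ee_rot: [3.141, -0.001, -2.239]
force: [-0.1, 0.7, 0.3]
width: 0.0435
```

Call:
step_arm --targets '[[[0,0,0],[0,0,-8.5],0.0],[[0,0,0],[0,0,-8.5],0.0],[[0,0,0],[0,0,-4.4],0.0],[[0,0,0],[0,0,0],0.0],[[0,0,0],[0,0,0],0.0],[[0,0,0],[0,0,0],0.0],[[0,0,0],[0,0,0],0.0],[[0,0,0],[0,0,0],0.0]]'

```text
t: 8.2
eef_pos: [0.4673, 0.0359, 0.2495]
ee_rot: [3.142, 0.0, -1.872]
force: [-0.9, -0.2, 0.0]
width: 0.0437
```

Run:
```python
from h import *
s=arm.get_state(); print(s['eef_pos'],s['ee_rot'],s['q'],s['force'],s['width'])
im,d=viewer.grab_frame('wrist'); np.savez('w2.npz',p=s['eef_pos'],r=s['ee_rot'],d=d,im=im)
cv2.imwrite('pics/w2.png',cv2.convertScaleAbs(im[:,:,::-1],alpha=1.5))
```

```text
[0.46729795 0.03588263 0.24953718] [ 3.14156436e+00  1.24276819e-05 -1.87236130e+00] [ 4.98232498e-01 -4.23212505e-03 -3.86212211e-01 -3.11994356e-05
 -1.18882704e+00  7.71010484e-01] [-0.88591782 -0.19453075  0.04712306] 0.043744915324259656
```

View pics/w2.png

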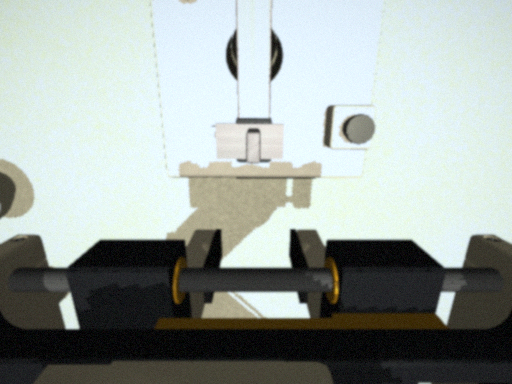

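Run:
```python
from h import *
w=np.load('w2.npz'); a=w['im'][95:175,190:300,::-1]
cv2.imwrite('pics/w2z.png',cv2.convertScaleAbs(cv2.resize(a,None,fx=7,fy=7,interpolation=3),alpha=1.2))
print(w['d'][120:166:3,246:262:2].round(3))
```

```text
[[0.265 0.266 0.266 0.265 0.265 0.266 0.266 0.264]
 [0.266 0.265 0.265 0.266 0.266 0.266 0.266 0.265]
 [0.263 0.262 0.262 0.262 0.262 0.26  0.263 0.261]
 [0.262 0.255 0.249 0.249 0.249 0.249 0.249 0.261]
 [0.    0.223 0.221 0.222 0.222 0.222 0.221 0.237]
 [0.222 0.22  0.219 0.22  0.221 0.221 0.22  0.222]
 [0.223 0.221 0.221 0.221 0.221 0.221 0.222 0.222]
 [0.223 0.222 0.222 0.222 0.221 0.222 0.222 0.223]
 [0.224 0.223 0.221 0.221 0.224 0.224 0.223 0.223]
 [0.226 0.223 0.224 0.223 0.223 0.224 0.224 0.224]
 [0.268 0.225 0.224 0.224 0.224 0.224 0.225 0.224]
 [0.269 0.224 0.223 0.226 0.225 0.225 0.226 0.225]
 [0.272 0.226 0.225 0.226 0.224 0.225 0.226 0.226]
 [0.276 0.227 0.226 0.225 0.226 0.228 0.227 0.228]
 [0.362 0.227 0.228 0.227 0.228 0.228 0.227 0.362]
 [0.363 0.363 0.361 0.363 0.365 0.363 0.363 0.364]]
```

View pics/w2z.png

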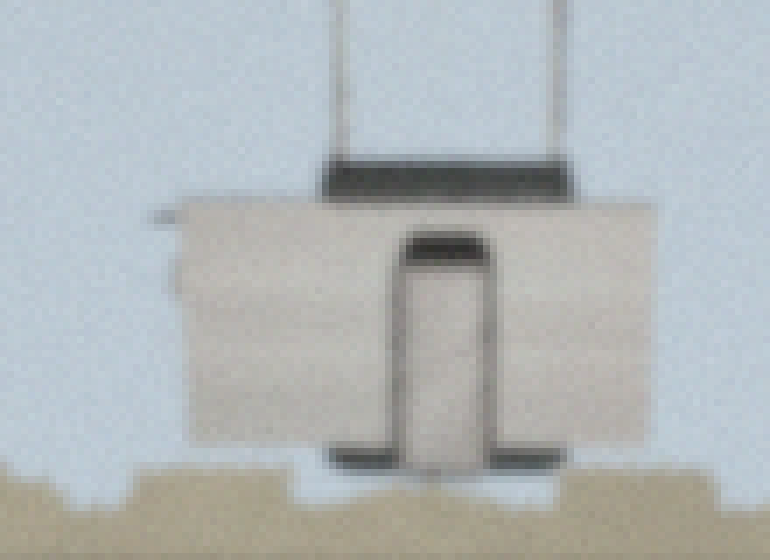

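Run:
```python
from h import *
w=np.load('w2.npz');p,r=w['p'],w['r']
t=wonz(253.3,146.9,.183,p,r); print(t, [wonz(u,146.9,.183,p,r) for u in (247.3,259.3)])
a=wonz(253.3,132.,.183,p,r);b=wonz(253.3,161.7,.183,p,r);print(np.linalg.norm(a-b))
g=np.array([t[0],t[1],.148]); Rt=R.from_euler('xyz',r).as_matrix(); print('tool delta',Rt.T@(g-p))
# arm bar direction: left edges
L=[wonz(u,v,.127,p,r) for u,v in((238.5,10),(239,110))];Rr=[wonz(u,v,.127,p,r) for u,v in((270.5,10),(269.5,110))]
for q in(L,Rr): e=q[0]-q[1]; print(np.degrees(np.arctan2(e[1],e[0])))
```

```text
[0.51755622 0.02266925 0.183     ] [array([0.51902725, 0.02740917, 0.183     ]), array([0.51608529, 0.01792966, 0.183     ])]
0.024435629404237078
tool delta [-0.0023091  -0.0519177   0.10153574]
-18.012159443634765
-16.926585950423895
```

Call:
step_arm --targets '[[[-0.0023,-0.022,0],[0,0,0],0.0],[[0,-0.03,0],[0,0,0],0.0],[[0,0,0.02],[0,0,0],0.0],[[0,0,0.03],[0,0,0],0.0],[[0,0,0.025],[0,0,0],0.0],[[0,0,0.015],[0,0,0],0.0],[[0,0,0.01],[0,0,0],0.0],[[0,0,0],[0,0,0],0.0]]'

```text
t: 9.05
eef_pos: [0.517, 0.0225, 0.1485]
ee_rot: [3.14, -0.001, -1.872]
force: [-0.5, 0.4, -0.4]
width: 0.0437
```

Run:
```python
from h import *
s=arm.get_state(); print(s['eef_pos'],s['ee_rot'],s['force'],s['width'])
im,d=viewer.grab_frame('wrist'); cv2.imwrite('pics/w3.png',cv2.convertScaleAbs(im[:,:,::-1],alpha=1.5))
im,d=viewer.grab_frame('side'); a=im[125:265,180:360,::-1]; cv2.imwrite('pics/s3.png',cv2.convertScaleAbs(cv2.resize(a,None,fx=4,fy=4,interpolation=3),alpha=1.5))
```

```text
[0.51703872 0.02245389 0.14845406] [ 3.13984120e+00 -1.34752364e-03 -1.87200290e+00] [-0.54511314  0.38938396 -0.43831412] 0.043674764126241515
```

View pics/w3.png

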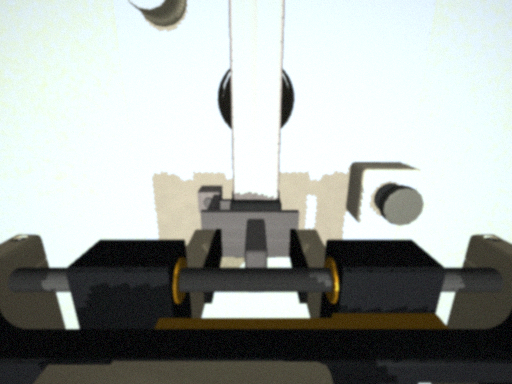

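View pics/s3.png

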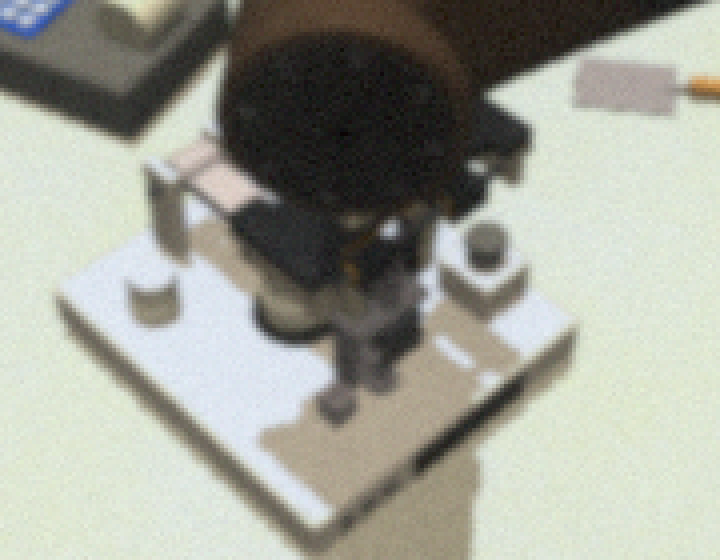

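The tab (col 256) sits midway between the fingers (207 and 308). The guide block (210,197) shows no pin standing out. I'll close now.

Call:
step_arm --targets '[[[0,0,0],[0,0,0],-1],[[0,0,0],[0,0,0],-1],[[0,0,0],[0,0,0],-1],[[0,0,0],[0,0,0],-1],[[0,0,0],[0,0,0],-1],[[0,0,0],[0,0,0],-1],[[0,0,0],[0,0,0],-1],[[0,0,0],[0,0,0],-1]]' --grip_force 40

```text
t: 9.95
eef_pos: [0.5176, 0.0223, 0.1498]
ee_rot: [-3.142, -0.0, -1.872]
force: [-2.1, -3.4, 4.4]
width: 0.0118
```

Call:
step_arm --targets '[[[-0.002,0,0],[0,0,0],-1],[[-0.002,0,0],[0,0,0],-1],[[-0.002,0,0],[0,0,0],-1],[[-0.002,0,0],[0,0,0],-1],[[-0.002,0,0],[0,0,0],-1],[[-0.002,0,0],[0,0,0],-1],[[0,0,0],[0,0,0],-1],[[0,0,0],[0,0,0],-1]]'

```text
t: 10.75
eef_pos: [0.521, 0.0334, 0.1497]
ee_rot: [3.141, -0.002, -1.872]
force: [-1.7, -8.5, 5.5]
width: 0.0118
```

Call:
step_arm --targets '[[[-0.001,0,0],[0,0,0],-1],[[-0.0007,0,0],[0,0,0],-1],[[0,0,0],[0,0,0],-1],[[0,0,0],[0,0,0],-1],[[0,0,0],[0,0,0],-1],[[0,0,0],[0,0,0],-1],[[0,0,0],[0,0,0],-1],[[0,0,0],[0,0,0],-1]]'

```text
t: 11.55
eef_pos: [0.5215, 0.0348, 0.1497]
ee_rot: [3.141, -0.002, -1.872]
force: [-1.6, -8.5, 5.7]
width: 0.0115
```

Call:
step_arm --targets '[[[0,-0.0007,-0.0054],[-1.5,0,0],-1],[[0,-0.0007,-0.0054],[-1.5,0,0],-1],[[0,0,0],[0,0,0],-1],[[0,0,0],[0,0,0],-1],[[0,0,0],[0,0,0],-1],[[0,0,0],[0,0,0],-1],[[0,0,0],[0,0,0],-1],[[0,0,0],[0,0,0],-1]]'

```text
t: 12.35
eef_pos: [0.523, 0.0342, 0.1595]
ee_rot: [3.089, -0.002, -1.872]
force: [2.2, -9.0, -3.9]
width: 0.0118
```

Call:
step_arm --targets '[[[0,-0.0007,-0.0054],[-1.5,0,0],-1],[[0,-0.0012,-0.0089],[-2.5,0,0],-1],[[0,-0.0015,-0.0107],[-3,0,0],-1],[[0,-0.0015,-0.0107],[-3,0,0],-1],[[0,-0.0015,-0.0107],[-3,0,0],-1],[[0,-0.0015,-0.0107],[-3,0,0],-1],[[0,-0.0012,-0.0089],[-2.5,0,0],-1],[[0,-0.0007,-0.0054],[-1.5,0,0],-1]]'

```text
t: 13.15
eef_pos: [0.5475, 0.0266, 0.2267]
ee_rot: [2.739, -0.002, -1.873]
force: [4.5, -9.8, -6.2]
width: 0.0117
```

Call:
step_arm --targets '[[[0,0,0],[0,0,0],-1],[[0,0,0],[0,0,0],-1],[[0,0,0],[0,0,0],-1],[[0,0,0],[0,0,0],-1],[[0,0,0],[0,0,0],-1],[[0,0,0],[0,0,0],-1],[[0,0,0],[0,0,0],-1],[[0,0,0],[0,0,0],-1]]'

```text
t: 13.95
eef_pos: [0.5474, 0.0268, 0.2265]
ee_rot: [2.742, -0.002, -1.873]
force: [4.7, -9.9, -6.9]
width: 0.0118
```

Run:
```python
from h import *
s=arm.get_state(); print(s['eef_pos'],s['ee_rot'],s['force'],s['width'],s['qd'])
im,d=viewer.grab_frame('wrist'); cv2.imwrite('pics/w4.png',cv2.convertScaleAbs(im[:,:,::-1],alpha=1.5))
im,d=viewer.grab_frame('side'); a=im[125:265,180:360,::-1]; cv2.imwrite('pics/s4.png',cv2.convertScaleAbs(cv2.resize(a,None,fx=4,fy=4,interpolation=3),alpha=1.5))
```

```text
[0.54737829 0.02683338 0.22645572] [ 2.74221020e+00 -2.16518999e-03 -1.87258906e+00] [ 4.67657912 -9.85962589 -6.86119804] 0.011771079070899249 [-4.29550955e-05  1.22343680e-04 -4.91373524e-04  9.34520044e-04
 -4.20176355e-04 -2.44447194e-05]
```

View pics/w4.png

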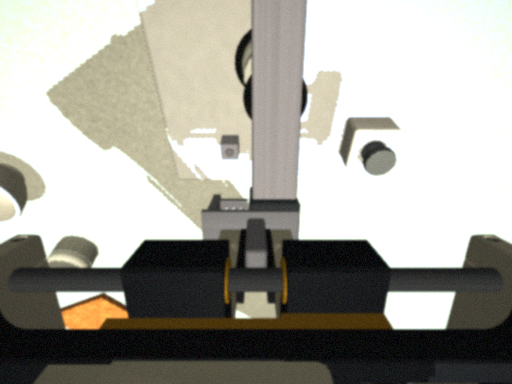

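View pics/s4.png

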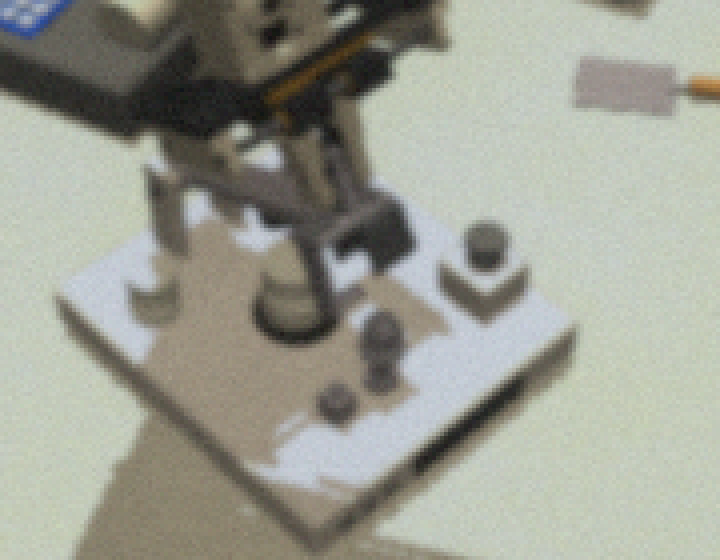

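The ball post stands free at (380,340) in the side view and the jar stands upright on its pad at (292,290). In the wrist view, (230,148), the pin is down flush with its block. The arm hangs in the fingers at about 23°, and the TCP height fits a nose height near 0.19 m.

```bash
python3 -c "
from h import *
print(ticket.job_done()); s=arm.get_state(); print(s['t'],s['eef_pos'],s['force'],s['width'])"
```

```text
the job is handed in; nothing more can be done
None
the job is handed in; nothing more can be done
```

The job is handed in, at about 14 s of the 42 s allowed. The arm's nose is off its ball post and held still in the gripper.

- **Plunger:** I pushed it to its hard stop. The tool tip stopped at 0.098 m and the force rose to 34 N. The interlock pin then looked flush with its guide block in the wrist picture.
- **Latch:** I pinched the tab (11.8 mm opening, 40 N grip) and pulled it about 13 mm sideways. The side force was about 8.5 N.
- **Lift:** I swung the arm up about its hinge by roughly 0.40 rad. The nose should now be near 0.19 m, about 80 mm above where it rested. I worked that out from the tool pose and did not measure it directly; the tool height (0.2265 m against 0.226 m expected) agrees.
- **Last checks:** Joint speeds were below 0.001 rad/s. The forces were steady and match the arm's weight plus the latch spring. The pictures show the ball post free, and the jar and small jar upright where they stood. The weight and some bench items were out of view in the last pictures, but the gripper was not near them.

None of the checks failed. My measurements of the same point differed by about 1–4 mm between cameras.

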